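Close up the glass rack

ROBOT

A 6-joint arm with a two-finger parallel gripper is mounted at the origin on the work surface. World frame = base frame: x ahead of the robot, y to its left, z up, the work surface at z = 0. Lengths are in m, angles in rad, forces in N, time in s.
With the tool pointing down it reaches from about 0.25 to 0.775 m from the base axis. Payload 4 kg.
Tool frame: the origin (TCP) lies midway between the tips of the shut fingers; the grasp point (between the pads) lies 19 mm behind it; z points along the fingers, y is the line along which they close (so a half turn about z gives the same grasp; the last joint's range is limited). The gripper opens to 94 mm and grips with 3 to 60 N. Pads are 16 mm wide; open, the fingers measure 119 mm over their backs; the gripper's body (75 mm by 177 mm) begins 78 mm behind the grasp point.
Start: joints at [-1.267, 0.087, 1.371, -0, 1.684, -0.103], TCP at [0.218, -0.505, 0.176] pointing down, gripper open.
Joint ranges: [-3.1, 3.1], [-0.76, 2.03], [0.27, 2.55], [-1.08, 4.22], [0.17, 2.65], [-2.57, 2.57]. Speed limits (rad/s): [2.79, 2.79, 3.14, 3.14, 3.14, 3.14].

INTERFACE

Orientations are given as [roll, pitch, yaw] about the fixed x, y, z axes, in that order (R = Rz(yaw) Ry(pitch) Rx(roll)).
In Python, from bench import robot gives the robot as it stands. The module is installed in compiled form; this text tells all that it offers.
- The arm moves only by the tool arm_command, never from a script. Its argument "targets" is a list of rows, each a list of 4 numbers: the shift along the world's x, y, z as a fraction of full scale, then the turn about the world's z as a fraction of full scale. A call has 1 to 8 rows; each row is the pose to reach, as a shift and turn from the pose commanded when the call began; what a row does not reach only later rows make up. Full scale, the value 1, is 0.5 m for a shift and 120 degrees for a turn. A row lasts 1/12 s, in which the tool goes at most 41.7 mm and 7.16 degrees, less where a joint would pass 70% of its speed; a pose out of reach is approached as far as the arm can. A call with a number of a shift or a turn outside -1 to 1 is refused whole. A call with a gripper value outside its range is refused whole. "claw" is the closure, from 0 (fully open) to 1 (shut), set as the call begins (left out, the last holds). The fingers move at their own pace and stop on an object; the grip force is fixed at half the most. Time passes only in rows, so rows that repeat a pose let the fingers close. It gives the time, the measured TCP pose, the force, the opening and the grip force at its end, in the units of the state.
- robot.get_obs(): the state, without advancing time (a new reading comes with each control period).
- robot.snapshot(name): name is "scene" or "top" or "wrist"; returns the picture (480x640x3 uint8, red, green, blue); there is no depth.
- robot.camera_info(name): a dict with "vfov" (degrees; the focal length in pixels is half the picture's height over the tangent of half this angle, whatever the lens; pixels are square), "cx", "cy" (the principal point, pixels), "extrinsics" (4x4, takes a point from camera to world coordinates); the wrist camera has in their place "T_tool_cam" (4x4, takes a point from camera to tool coordinates, whose origin is the TCP and whose axes are the flange's). Camera axes: x right, y up, looking along -z (the intrinsics and any distortion apply to the point x, -y, -z); pixel columns grow to the right and rows downward; lengths in m; the calibration is good to about 2 mm. A picture is of the moment at which its call begins: read the wrist's pose just before it. camera_info takes no time and is no camera call.
- robot.close_job(): hands the job in; it is judged then, once.
The state is a dict: "time": time; "joint_positions": joint angles; "qvel": joint speeds; "joint_torque": joint torques, N m; "tool_pos": TCP position; "ee_rot": TCP orientation; "wrist_force": force on the tool from outside, world axes, zero at the start; "wrist_torque": the same for the moment, N m; "width": finger opening in m; "finger_force": force on a finger pad.
Only numpy, scipy, OpenCV 4.12 (cv2) and the standard library are available. Lean on these libraries where they do the work, as an engineer would, in place of code of your own. Each camera call takes 0.05 s, during which the arm holds its last target. There are 200 camera calls.

TASK

The glass rack is to be closed up with all three tumblers in it. First lay the ice scoop flat in the bamboo tray, out of the way, then move the tumbler left outside all the way into the empty bay, upright against the back board, and finally swing the steel bar shut across the rack until it is home in its catch. Leave the decanter, the coaster and the bar measure where they stand, and do not tip any glass.

Things in the scene. Friction and masses are not known exactly. Their poses are not given: they have to be found in the camera images.
- rack: bamboo rack, fixed, bottomless (glasses slide on the shelf). Origin: shelf level, middle of its open front, under the closed bar; x to its back, away from the robot; y left; z up. 3 bays centred at y +80, 0, -80 mm, 73 mm wide or more, open to -x. Walls 6-7 mm thick, 40 high, x 21 to 81; back board 60 high, face at x 80. A glass fully home touches the board, centre at x about 48
- bar (a joint): steel bar, level rod 12 mm thick, 285 long, 18 mm ball at its end; swings level about the pivot. 0 = closed across the bays; positive rad = open, towards the robot, then left (pi/2: along rack -x); range 0 to 2.3. In the rack frame it points along (-sin q, -cos q). Stays where left (0.12 N m friction); in the last 20 mm a sprung roller resists (about 4 N at the tip), then holds it
- pivot (a point): pivot axis of the bar, at the bar's centre line: rack frame (0, 135, 55) mm; post of 18 mm diameter, hub up to 66 mm high
- bar_tip (a point): point on the bar's centre line 275 mm from the pivot, the part that sits in the catch when closed
- catch (a point): where bar_tip rests when the bar is closed: rack frame (0, -140, 55) mm. Steel catch 22 mm wide: a block 46 mm deep and 36 mm high with a 12 mm roller on it just in front of the bar's seat, and an upright plate 70 mm high behind the seat
- stray: tumbler of smoky grey glass, 62 mm in diameter, 85 mm tall, 3 mm wall, open top, about 0.22 kg, identical to the other two; origin at the centre of its underside, z up; the one tumbler that stands outside the rack, in front of it
- tumbler_a: tumbler of smoky grey glass, 62 mm in diameter, 85 mm tall, 3 mm wall, open top, about 0.22 kg, identical to the other two; origin at the centre of its underside, z up; stands home in one of the bays
- tumbler_b: tumbler of smoky grey glass, 62 mm in diameter, 85 mm tall, 3 mm wall, open top, about 0.22 kg, identical to the other two; origin at the centre of its underside, z up; stands home in another of the bays
- disc: thin cork disc, 50 mm in diameter, 1 mm thick and only a mark (glasses slide over it freely), lying in the bay that is empty; origin at its centre, at rack x = 47 mm, midway between that bay's walls
- scoop: matte black ice scoop, 180 mm long, 0.11 kg, lying flat. Origin: underside, below the bowl's rear wall, mid-length; x along it to the open front, z up. Bowl x 0 to 90, 56 wide, sides 36 and rear wall 52 high, flat bottom. Handle: bar x 0 to -90, 16 wide, 18 high, centred 50 above the underside; it points roughly to the robot
- tray: bamboo tray, fixed, 250 mm (x) by 140 mm (y), walls 5 mm thick and 20 mm high, floor 5 mm thick; origin at the centre of its underside, on the shelf to the left
- decanter: empty teardrop decanter of smoky glass, 110 mm in diameter at its belly, 225 mm tall, to the right; leave alone; origin at the centre of its underside
- coaster: round white ceramic coaster, 92 mm in diameter, 8 mm thick; leave alone; origin at the centre of its underside
- jigger: steel bar measure, 46 mm in diameter, 78 mm tall, standing just beyond the catch end of the rack; leave alone; origin at the centre of its underside
Things that resemble listed ones, but are neither listed nor needed, are in the scene too. Several things look just like the scoop: the one meant starts farthest to the robot's right.

How it is judged:
On the way, in this order (a step that is already met when the one before it is completed fails the run):
1. the scoop lies flat in the tray, let go (x of scoop in the frame of tray between -0.11 and 0.11 m and y of scoop in the frame of tray between -0.06 and 0.06 m and z of scoop in the frame of tray below 0.013 m and angle between scoop's own z axis and vertical below 0.12 rad and contact force between scoop and the fingers below 0.2 N), for 0.2 s.
2. the stray tumbler stands upright in the empty bay, fully home (horizontal distance between stray and disc below 0.013 m and x of stray in the frame of rack above 0.039 m and height (world z) of stray below 0.006 m and angle between stray's own z axis and vertical below 0.1 rad), for 0.2 s.
At the end, for the whole second after the job is handed in: Bar in its catch (below 0.03 rad); scoop let go, flat on the tray's floor (13 mm, 0.12 rad); stray tumbler upright (0.1 rad) in the empty bay, within 13 mm of the disc and at rack x above 39 mm; the other two upright in their bays (x above 37 mm); all at rest (all of step 1 and all of step 2 and value of joint bar below 0.03 rad and x of each of tumbler_a, tumbler_b in the frame of rack above 0.037 m and angle between each of tumbler_a, tumbler_b's own z axis and vertical below 0.1 rad and linear speed of each of stray, scoop, tumbler_a, tumbler_b below 0.02 m/s); the robot touches nothing.
It fails at once if the decanter is knocked over or shoved more than 30 mm (distance of decanter from where it was at the start of the episode above 0.03 m or angle between decanter's own z axis and vertical above 0.35 rad).
It fails at once if the coaster is knocked over or shoved more than 30 mm (distance of coaster from where it was at the start of the episode above 0.03 m).
It fails at once if the jigger is knocked over or shoved more than 30 mm (distance of jigger from where it was at the start of the episode above 0.03 m or angle between jigger's own z axis and vertical above 0.35 rad).
It fails at once if a tumbler is tipped by more than 20 degrees (angle between any of stray, tumbler_a, tumbler_b's own z axis and vertical above 0.35 rad).
It fails at once if a tumbler already in the rack is pulled out of its bay (distance of any of tumbler_a, tumbler_b from where it was at the start of the episode above 0.03 m).
It also fails if it takes over 72 s, if anything falls off the work surface, if the arm or the gripper's body presses on something with over 40 N, if the wrist force passes 120 N, or if a joint passes its speed limit or range.

## Working session

There is one attempt and no reset: what is moved stays moved. The work goes in short steps, Python scripts to look and compute and a tool call to move; the robot and the scene stay as the last step left them, time stands still between calls to the robot, and variables do not carry over. Pictures are saved under pics/ and viewed, at most 10 in all, crops included, and the job is handed in when it is done.

Besides the shell and the picture viewer there is one more tool, called after "Request:" as a command line: name --pt "numbers of a row" for each row, then --argument value for the rest. arm_command: Moves the arm, as the interface text tells. Shift numbers are shares of 0.5 m and turn numbers shares of 120 degrees, none past 1 either way. Its arguments: {"type":"object","properties":{"targets":{"type":"array"},"claw":{"type":"number"}},"required":["targets"]}

```bash
mkdir -p pics; python3 - <<'E'
from bench import robot
import cv2,numpy as np
np.set_printoptions(precision=4,suppress=True)
for n in("scene","top"):
    cv2.imwrite(f"pics/{n}0.png",robot.snapshot(n)[:,:,::-1])
for n in("scene","top","wrist"): print(n,robot.camera_info(n))
print(robot.get_obs())
E
```

```text
scene {'vfov': 50.93640799194681, 'cx': 317.1339635998462, 'cy': 245.59468204902734, 'extrinsics': array([[-0.3687, -0.5925,  0.7162,  1.5104],
       [ 0.9296, -0.2344,  0.2845,  0.3274],
       [-0.0007,  0.7707,  0.6372,  0.9016],
       [ 0.    ,  0.    ,  0.    ,  1.    ]])}
top {'vfov': 53.28947844217424, 'cx': 323.30848381756203, 'cy': 231.87608364510984, 'extrinsics': array([[-0.0136,  0.989 , -0.1472,  0.4205],
       [-0.9998, -0.0152, -0.0098, -0.0383],
       [-0.012 ,  0.147 ,  0.9891,  0.9975],
       [ 0.    ,  0.    ,  0.    ,  1.    ]])}
wrist {'vfov': 71.81371198705983, 'cx': 317.87706897808806, 'cy': 245.28944375276012, 'T_tool_cam': array([[ 0.0005,  0.9619,  0.2733,  0.0797],
       [ 1.    , -0.0003, -0.0006,  0.0007],
       [-0.0005,  0.2733, -0.9619, -0.2083],
       [ 0.    ,  0.    ,  0.    ,  1.    ]])}
{'time': 0.1, 'joint_positions': array([-1.2671,  0.0879,  1.3721, -0.    ,  1.6836, -0.1031]), 'qvel': array([-0.0002, -0.0029, -0.0059,  0.0007,  0.0017,  0.0009]), 'joint_torque': array([  0.0018, -34.1255, -30.3301,   0.072 ,   0.0304,  -0.0001]), 'tool_pos': array([ 0.2174, -0.5046,  0.1751]), 'ee_rot': array([-3.1396, -0.0002,  0.4068]), 'wrist_force': array([-0.5162,  0.1545,  0.0418]), 'wrist_torque': array([-0.0659, -0.0118,  0.0335]), 'finger_force': 0.0, 'width': 0.09402916812188433}
```

View pics/scene0.png

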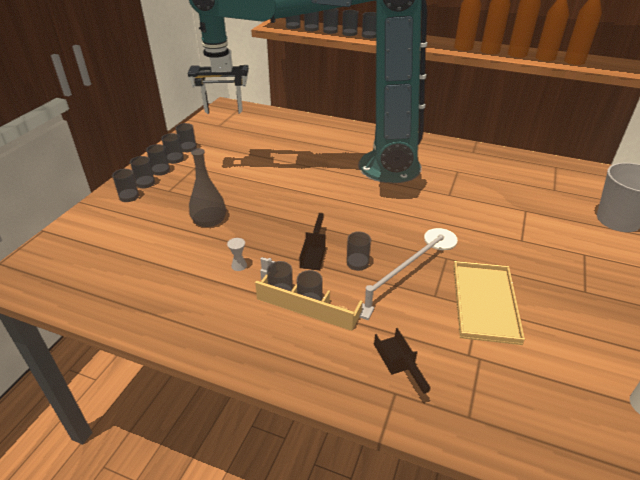

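View pics/top0.png

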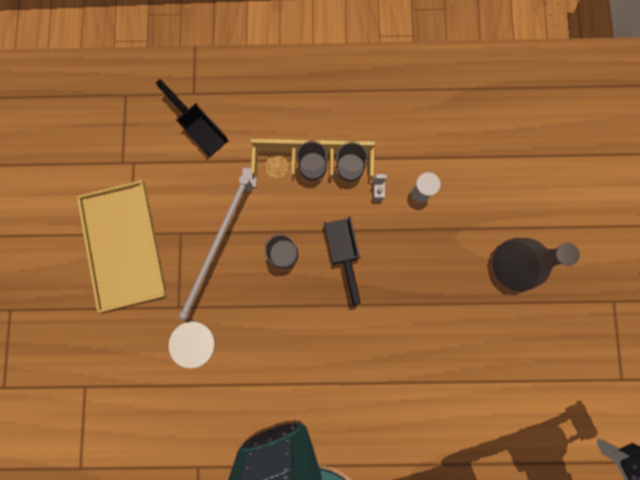

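The top view shows scoop lookalikes at (342,242), which is the rightmost, and (203,130), rear left. The tumblers in the rack are at (312,160) and (350,160), and the stray is at (282,252). The empty bay with the cork disc is at (277,167), the tray is at (120,245), and the bar runs from (248,178) to (184,317). I choose the scoop at (342,242).

```bash
cat > h.py <<'E'
from bench import robot
import cv2,numpy as np
np.set_printoptions(precision=4,suppress=True)
def ray(n,u,v,T=None):
    c=robot.camera_info(n); f=240/np.tan(np.radians(c["vfov"]/2))
    E=c["extrinsics"] if T is None else T
    d=E[:3,:3]@np.array([(u-c["cx"])/f,-(v-c["cy"])/f,-1]); return E[:3,3],d
def at(n,u,v,z,T=None):
    o,d=ray(n,u,v,T); return o+d*(z-o[2])/d[2]
def proj(n,p,T=None):
    c=robot.camera_info(n); f=240/np.tan(np.radians(c["vfov"]/2))
    E=c["extrinsics"] if T is None else T
    q=E[:3,:3].T@(np.asarray(p)-E[:3,3]); return np.array([c["cx"]-f*q[0]/q[2],c["cy"]+f*q[1]/q[2]])
E
python3 - <<'E'
from h import *
im=cv2.imread("pics/top0.png")
cv2.imwrite("pics/crop.png",cv2.resize(im[130:325,150:410],None,fx=3,fy=3,interpolation=cv2.INTER_CUBIC))
for u,v in[(78,198),(142,182),(164,296),(99,311)]: print("tray",at("top",u,v,.02))
E
```

```text
tray [0.6458 0.4859 0.02  ]
tray [0.6781 0.3523 0.02  ]
tray [0.4391 0.2972 0.02  ]
tray [0.4107 0.4285 0.02  ]
```

View pics/crop.png

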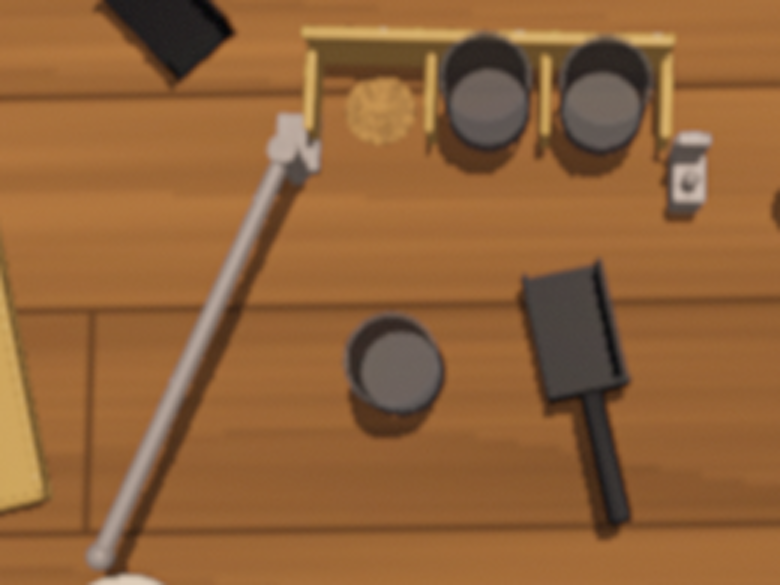

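```bash
python3 - <<'E'
from h import *
P=lambda u,v,z:at("top",150+u/3,130+v/3,z)
d=lambda a,b:(np.linalg.norm(a-b),np.degrees(np.arctan2(*(a-b)[1::-1])))
he=P(617,520,.059);hb=P(593,393,.059);print("handle",he,hb,d(hb,he))
fl,fr,rr,rl=P(524,277,.036),P(600,264,.036),P(626,382,.045),P(549,401,.045)
print("bowl",fl,fr,rr,rl,d(fl,fr),d(fr,rr),d((fl+fr)/2,(rr+rl)/2))
rim=P(394,363,.085);bot=P(401,371,.003);print("stray",rim,bot,"diam",d(P(345,363,.085),P(443,363,.085)))
for n,a,b in(("t1",P(487,92,.085),P(487,107,.003)),): print(n,P(486,80,.085),P(487,100,.003),P(605,84,.085),P(604,104,.003))
bl,br=P(303,32,.06),P(674,41,.06);print("board",bl,br,d(bl,br))
print("disc",P(380,110,.001)); print("hub",P(292,142,.066)); ball=P(100,553,.055);hub=P(288,150,.055);print("ball",ball,hub,d(ball,hub))
for u,v in((310,131),(430,135),(543,137),(664,137)): print("wall",P(u,v,.04))
print("roller",P(689,183,.04),P(692,140,.07))
print("coaster",at("top",191,344,.008),"jig",at("top",428,184,.078))
E
```

```text
handle [ 0.4191 -0.0898  0.059 ] [ 0.5015 -0.076   0.059 ] (np.float64(0.08359634957030339), np.float64(9.47832830825115))
bowl [ 0.5832 -0.0317  0.036 ] [ 0.5913 -0.0835  0.036 ] [ 0.5098 -0.0987  0.045 ] [ 0.4979 -0.0472  0.045 ] (np.float64(0.05243258792676602), np.float64(98.94536909635454)) (np.float64(0.08343488161189544), np.float64(10.502812112908526)) (np.float64(0.08530259178325238), np.float64(10.39655255788964))
stray [0.5204 0.0519 0.085 ] [0.5237 0.0551 0.003 ] diam (np.float64(0.06277030107279938), np.float64(89.14508187004365))
t1 [ 0.7068 -0.0089  0.085 ] [ 0.7177 -0.0068  0.003 ] [ 0.7027 -0.0871  0.085 ] [ 0.7133 -0.0905  0.003 ]
board [0.7506 0.1162 0.06  ] [ 0.7398 -0.1359  0.06  ] (np.float64(0.2523689346292474), np.float64(87.53776974926289))
disc [0.7122 0.0701 0.001 ]
hub [0.6721 0.1219 0.066 ]
ball [0.4025 0.2461 0.055 ] [0.6695 0.1265 0.055 ] (np.float64(0.2926488213973675), np.float64(155.86920525417824))
wall [0.6867 0.1141 0.04  ]
wall [0.6825 0.0314 0.04  ]
wall [ 0.6797 -0.0462  0.04  ]
wall [ 0.6783 -0.1291  0.04  ]
roller [ 0.6458 -0.1453  0.04  ] [ 0.6679 -0.1448  0.07  ]
coaster [0.342 0.243 0.008] jig [ 0.6494 -0.2364  0.078 ]
```

I read the rack yaw as about -2.5° with origin about (0.662,-0.008), and the disc in the left bay as consistent with that. The scoop is at (0.503,-0.075) with yaw 10°, the tray centre at (0.543,0.391) with yaw 13°, and the stray at (0.522,0.054). The crop confirms the scoop: its handle points toward the robot and its size matches. Moving to it now.

Request:
arm_command --pt "0.534 0.853 0 -0.111" --pt "0.534 0.853 0 -0.111" --pt "0.534 0.853 0 -0.111" --pt "0.534 0.853 0 -0.111" --pt "0.534 0.853 0 -0.111" --pt "0.534 0.853 0 -0.111" --pt "0.534 0.853 0 -0.111" --pt "0.534 0.853 0 -0.111" --claw 0

```text
time: 0.77
tool_pos: [0.3946, -0.221, 0.1759]
ee_rot: [-3.141, 0.0, 0.174]
wrist_force: [0.7, -0.4, 0.1]
width: 0.0938
finger_force: 0.0
```

Request:
arm_command --pt "0.18 0.285 0 0" --pt "0.18 0.285 0 0" --pt "0.18 0.285 0 0" --pt "0.18 0.285 0 0" --pt "0.18 0.285 0 0" --pt "0.18 0.285 0 0"

```text
time: 1.27
tool_pos: [0.4845, -0.0786, 0.1754]
ee_rot: [-3.141, 0.002, 0.179]
wrist_force: [0.2, 0.5, 0.2]
width: 0.0942
finger_force: 0.0
```

```bash
cat >> h.py <<'E'
from scipy.spatial.transform import Rotation as Ro
def wristT():
    o=robot.get_obs(); M=np.eye(4); M[:3,:3]=Ro.from_euler("xyz",o["ee_rot"]).as_matrix(); M[:3,3]=o["tool_pos"]
    return M@robot.camera_info("wrist")["T_tool_cam"]
E
python3 - <<'E'
from h import *
T=wristT(); im=robot.snapshot("wrist")[:,:,::-1].copy(); np.save("T1.npy",T)
R=Ro.from_euler("z",10,degrees=True).as_matrix()
for p in([-.018,0,.059],[0,0,.052],[-.09,0,.059],[.09,.028,.036],[.09,-.028,.036]):
    q=R@np.array(p)+[.503,-.075,0]; c=proj("wrist",q,T); print(c); cv2.drawMarker(im,tuple(int(i) for i in c.round()),(0,255,0),0,12,1)
cv2.imwrite("pics/w1.png",im); print(robot.get_obs()["tool_pos"])
E
```

```text
[316.7827 232.5063]
[316.8816 213.5822]
[316.498  298.1063]
[288.8781 120.1409]
[345.769 120.45 ]
[ 0.4839 -0.0801  0.1755]
```

View pics/w1.png

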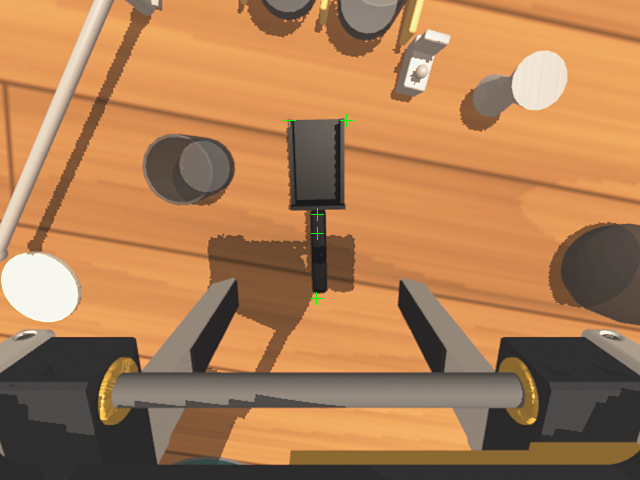

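The wrist view confirms the scoop, with its rear wall at row 207 against a predicted 213, so it sits about 4 mm farther ahead. The handle is aligned at column 318. Descending and gripping.

Request:
arm_command --pt "0.006 0 -0.08 0" --pt "0.006 0 -0.16 0" --pt "0.006 0 -0.24 0" --pt "0.006 0 -0.289 0" --pt "0.006 0 -0.289 0" --pt "0.006 0 -0.289 0"

```text
time: 1.82
tool_pos: [0.4854, -0.0818, 0.0307]
ee_rot: [-3.14, 0.003, 0.172]
wrist_force: [-1.0, 0.4, 1.7]
width: 0.0942
finger_force: 0.0
```

Request:
arm_command --pt "0 0 0 0" --pt "0 0 0 0" --pt "0 0 0 0" --pt "0 0 0 0" --pt "0 0 0 0" --pt "0 0 0 0" --pt "0 0 0 0" --pt "0 0 0 0" --claw 1

```text
time: 2.48
tool_pos: [0.4872, -0.0805, 0.0318]
ee_rot: [3.141, -0.0, 0.175]
wrist_force: [-0.6, -0.1, -0.5]
width: 0.0441
finger_force: 0.0
```

Request:
arm_command --pt "0 0 0 0" --pt "0 0 0 0" --pt "0 0 0 0" --pt "0 0 0 0" --pt "0 0 0 0" --pt "0 0 0 0" --pt "0 0 0 0" --pt "0 0 0 0"

```text
time: 3.15
tool_pos: [0.4872, -0.0805, 0.0317]
ee_rot: [3.142, 0.0, 0.174]
wrist_force: [0.2, -0.7, -0.3]
width: 0.0005
finger_force: 0.0
```

Request:
arm_command --pt "0 0 0.04 0" --pt "0 0 0.1 0" --pt "0 0 0.16 0" --pt "0 0 0.24 0" --pt "0 0 0.3 0" --pt "0 0 0.3 0"

```text
time: 3.65
tool_pos: [0.4911, -0.0816, 0.19]
ee_rot: [3.135, -0.013, 0.174]
wrist_force: [0.2, 0.2, 1.0]
width: 0.0006
finger_force: 0.0
```

The grip missed because the fingers shut fully. Looking again.

```bash
python3 - <<'E'
from h import *
T=wristT(); np.save("T2.npy",T); im=robot.snapshot("wrist")[:,:,::-1].copy(); t=robot.snapshot("top")[:,:,::-1]
cv2.imwrite("pics/t2full.png",t)
w=cv2.resize(im,(400,300)); c=cv2.resize(t[180:330,210:410],(400,300))
cv2.imwrite("pics/w2.png",np.hstack([w,c])); cv2.imwrite("pics/w2full.png",im); print(robot.get_obs()["tool_pos"])
E
```

```text
[ 0.4881 -0.0808  0.1833]
```

View pics/w2.png

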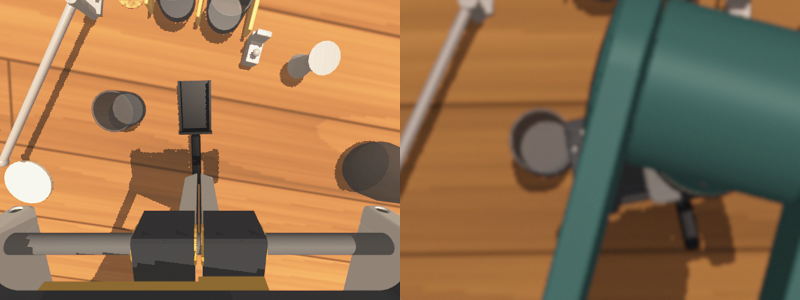

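```bash
python3 - <<'E'
from h import *
T=np.load("T1.npy");S=robot.camera_info("scene")["extrinsics"]
def tri(*rs):
    A=np.zeros((3,3));b=np.zeros(3)
    for o,d in rs:
        d=d/np.linalg.norm(d);M=np.eye(3)-np.outer(d,d);A+=M;b+=M@o
    x=np.linalg.solve(A,b); return x,[np.linalg.norm(np.cross(x-o,d/np.linalg.norm(d))).round(4) for o,d in rs]
P=lambda u,v:ray("top",150+u/3,130+v/3)
W=lambda u,v:ray("wrist",u,v,T)
print("handle end",tri(P(617,522),W(319,292)))
print("fl",tri(P(524,277),W(290,121)),"fr",tri(P(600,264),W(343,119)))
print("rr",tri(P(626,380),W(345,208)),"rl",tri(P(549,400),W(290,208)))
print("scene handle end",tri(P(617,522),ray("scene",320,215)))
print("stray rim c",tri(P(394,363),W(188,168)))
print("coaster",at("wrist",41,287,.008,T),"jig",at("wrist",540,80,.078,T))
im=cv2.imread("pics/w1.png");im2=cv2.imread("pics/w2full.png");s=cv2.imread("pics/scene0.png")
a=cv2.resize(im[100:320,230:410],(360,440));b=cv2.resize(im2[100:320,230:410],(360,440))
cv2.imwrite("pics/cmp.png",np.hstack([a,b]))
print(proj("wrist",robot.get_obs()["tool_pos"],np.load("T2.npy")))
E
```

```text
handle end (array([ 0.4179, -0.0915,  0.0501]), [np.float64(0.0013), np.float64(0.0013)])
fl (array([ 0.5874, -0.0312,  0.0128]), [np.float64(0.0005), np.float64(0.0005)]) fr (array([ 0.6044, -0.0875, -0.0371]), [np.float64(0.0005), np.float64(0.0005)])
rr (array([ 0.5118, -0.1009,  0.042 ]), [np.float64(0.0021), np.float64(0.0021)]) rl (array([ 0.4998, -0.0468,  0.0309]), [np.float64(0.0006), np.float64(0.0006)])
scene handle end (array([ 0.4189, -0.0936,  0.048 ]), [np.float64(0.0034), np.float64(0.0034)])
stray rim c (array([0.5244, 0.0555, 0.0538]), [np.float64(0.0008), np.float64(0.0008)])
coaster [0.3452 0.2394 0.008 ] jig [ 0.6528 -0.2382  0.078 ]
[314.7633 275.5018]
```

View pics/cmp.png

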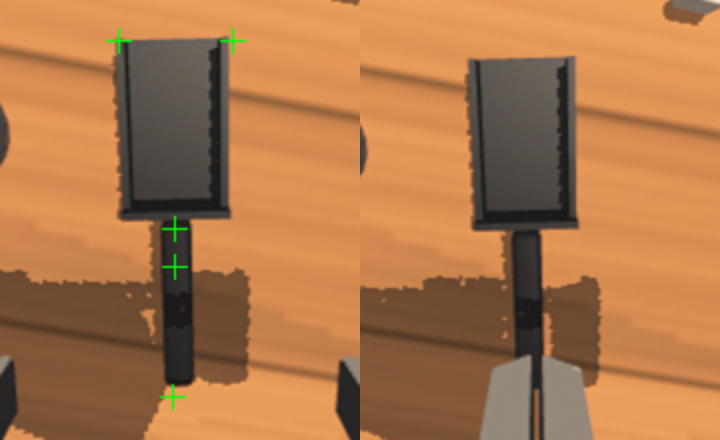

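The fingers shut while straddling the handle, yet the scoop is unmoved. The apparent finger and scoop scales in the pictures hint that the real tip is higher than reported. I'll test this by touching the bare table with the shut fingers.

Request:
arm_command --pt "-0.04 -0.08 0 0" --pt "-0.08 -0.16 0 0" --pt "-0.08 -0.24 0 0" --pt "-0.08 -0.24 -0.08 0" --pt "-0.08 -0.24 -0.16 0" --pt "-0.08 -0.24 -0.24 0" --pt "-0.08 -0.24 -0.3 0" --pt "-0.08 -0.24 -0.33 0"

```text
time: 4.42
tool_pos: [0.4418, -0.1977, 0.009]
ee_rot: [-3.133, 0.01, 0.174]
wrist_force: [-0.1, 0.4, -0.3]
width: 0.0007
finger_force: 0.0
```

Request:
arm_command --pt "0 0 -0.003 0" --pt "0 0 -0.006 0" --pt "0 0 -0.009 0" --pt "0 0 -0.012 0" --pt "0 0 -0.015 0" --pt "0 0 -0.018 0"

```text
time: 4.92
tool_pos: [0.4482, -0.201, 0.0089]
ee_rot: [3.14, -0.002, 0.174]
wrist_force: [-0.2, 0.1, -0.2]
width: 0.0007
finger_force: 0.0
```

Request:
arm_command --pt "0 0 -0.004 0" --pt "0 0 -0.008 0" --pt "0 0 -0.012 0" --pt "0 0 -0.016 0" --pt "0 0 -0.02 0" --pt "0 0 -0.02 0"

```text
time: 5.42
tool_pos: [0.4468, -0.2003, -0.0029]
ee_rot: [-3.141, 0.001, 0.174]
wrist_force: [0.0, 0.3, 0.0]
width: 0.0004
finger_force: 0.0
```

Request:
arm_command --pt "0 0 -0.004 0" --pt "0 0 -0.008 0" --pt "0 0 -0.012 0" --pt "0 0 -0.016 0" --pt "0 0 -0.02 0" --pt "0 0 -0.024 0" --pt "0 0 -0.024 0"

```text
time: 6.0
tool_pos: [0.4469, -0.2004, -0.0149]
ee_rot: [-3.141, 0.001, 0.174]
wrist_force: [0.1, 0.3, -0.9]
width: 0.0005
finger_force: 0.0
```

Request:
arm_command --pt "0 0 -0.004 0" --pt "0 0 -0.008 0" --pt "0 0 -0.012 0" --pt "0 0 -0.016 0" --pt "0 0 -0.016 0"

```text
time: 6.42
tool_pos: [0.4468, -0.2004, -0.0228]
ee_rot: [-3.141, 0.001, 0.174]
wrist_force: [0.4, -0.3, -0.5]
width: 0.0008
finger_force: 0.0
```

Request:
arm_command --pt "0 0 -0.004 0" --pt "0 0 -0.008 0" --pt "0 0 -0.012 0" --pt "0 0 -0.012 0"

```text
time: 6.75
tool_pos: [0.4469, -0.2003, -0.0288]
ee_rot: [-3.141, 0.001, 0.174]
wrist_force: [0.7, -0.2, 0.4]
width: 0.0007
finger_force: 0.0
```

```bash
python3 - <<'E'
from h import *
s=robot.snapshot("scene")[:,:,::-1]; o=robot.get_obs()
cv2.imwrite("pics/s3.png",cv2.resize(s[60:300,150:470],(800,600),interpolation=cv2.INTER_CUBIC))
for z in(0,.03,-.03): print(z,(proj("scene",[.447,-.2,z])-[150,60])*2.5)
print(o["tool_pos"],o["wrist_force"])
E
```

```text
0 [335.1383 414.0981]
0.03 [334.0431 393.5955]
-0.03 [336.2056 434.0799]
[ 0.447  -0.2004 -0.0286] [-0.2293 -0.5211  0.5762]
```

View pics/s3.png

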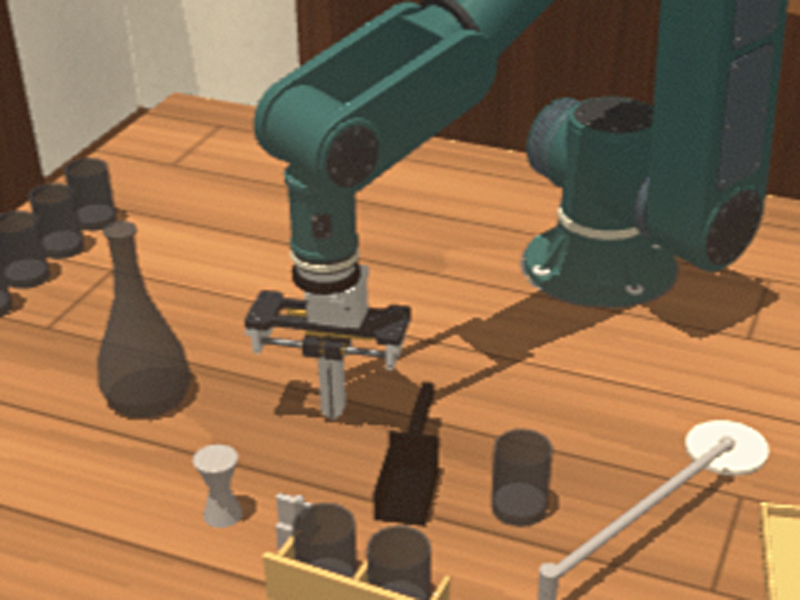

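The fingertips sit near (333,417), which is practically at table level, while the reported z is -0.029. I'll step down a little more to find contact exactly.

Request:
arm_command --pt "0 0 -0.002 0" --pt "0 0 -0.004 0" --pt "0 0 -0.006 0" --pt "0 0 -0.006 0"

```text
time: 7.13
tool_pos: [0.4474, -0.2006, -0.0291]
ee_rot: [3.141, -0.0, 0.174]
wrist_force: [-3.7, 2.7, 11.9]
width: 0.0002
finger_force: 5.7
```

Contact is at reported z -0.029, so the tip is really 29 mm above what is reported. I'll check whether raising the wrist camera by the same amount also reconciles the earlier views, and whether x and y are affected.

```bash
python3 - <<'E'
from h import *
from scipy.optimize import least_squares
T=np.load("T1.npy");S=[("coaster",(41,287),at("top",191,344,.008)),("jig",(540,80),at("top",428,184,.078)),("hend",(319,292),at("top",355.7,303.8,.055)),
("fl",(290,121),at("top",324.7,222.3,.036)),("fr",(343,119),at("top",350,218,.036)),("rr",(345,208),at("top",358.7,256.7,.052)),("rl",(290,208),at("top",333,263.4,.052)),("stray",(188,168),at("top",281.3,251,.085)),("roller",(421,73),at("top",379.7,191,.042))]
def res(x):
    M=T.copy();M[:3,3]+=x; return np.concatenate([proj("wrist",p,M)-c for _,c,p in S])
r=least_squares(res,[0,0,0],loss="soft_l1",f_scale=3);print(r.x);print(res([0,0,0]).round(1).reshape(-1,2));print(r.fun.round(1).reshape(-1,2))
E
```

```text
[-0.0043  0.0023  0.0014]
[[-2.9  1.9]
 [-3.5  4.1]
 [-2.4  1.2]
 [-1.7  2.9]
 [-1.7  6.3]
 [-4.1  2.6]
 [-1.1  5.7]
 [-9.1  7.9]
 [-3.3  4.1]]
[[-0.2 -1.4]
 [-0.2 -0.5]
 [ 0.4 -2.6]
 [ 1.4 -1.1]
 [ 1.4  2.3]
 [-1.1 -1.4]
 [ 2.   1.7]
 [-5.5  3.4]
 [-0.2 -0.1]]
```

Request:
arm_command --pt "0 0 0.08 0" --pt "0 0 0.16 0" --pt "0 0 0.24 0" --pt "0 0 0.3 0" --pt "0 0 0.3 0" --claw 0

```text
time: 7.55
tool_pos: [0.4515, -0.203, 0.1272]
ee_rot: [3.131, -0.012, 0.174]
wrist_force: [0.3, -1.1, 0.6]
width: 0.0302
finger_force: 0.0
```

The camera pose agrees with the report in z, so only the gripper is 29 mm shorter than modelled. True tip z is therefore reported z plus 0.029. Redoing the scoop grasp.

Request:
arm_command --pt "0.04 0.08 0 0" --pt "0.08 0.16 0 0" --pt "0.082 0.24 0 0" --pt "0.082 0.24 0 0" --pt "0.082 0.24 0 0" --pt "0.082 0.24 0 0" --pt "0.082 0.24 0 0" --pt "0.082 0.24 0 0" --claw 0

```text
time: 8.22
tool_pos: [0.4879, -0.082, 0.1184]
ee_rot: [3.141, 0.001, 0.172]
wrist_force: [-0.3, -0.0, -0.6]
width: 0.0835
finger_force: 0.0
```

Request:
arm_command --pt "0 0 -0.06 0" --pt "0 0 -0.12 0" --pt "0 0 -0.18 0" --pt "0 0 -0.21 0" --pt "0 0 -0.232 0" --pt "0 0 -0.232 0"

```text
time: 8.72
tool_pos: [0.486, -0.0811, 0.0]
ee_rot: [-3.14, 0.005, 0.172]
wrist_force: [-0.4, 0.2, -0.5]
width: 0.0941
finger_force: 0.0
```

Request:
arm_command --pt "0 0 0 0" --pt "0 0 0 0" --pt "0 0 0 0" --pt "0 0 0 0" --pt "0 0 0 0" --pt "0 0 0 0" --pt "0 0 0 0" --pt "0 0 0 0" --claw 1

```text
time: 9.38
tool_pos: [0.4883, -0.0805, 0.0029]
ee_rot: [3.141, -0.0, 0.174]
wrist_force: [-0.3, -0.0, -0.1]
width: 0.0439
finger_force: 0.0
```

Request:
arm_command --pt "0 0 0 0" --pt "0 0 0 0" --pt "0 0 0 0" --pt "0 0 0 0" --pt "0 0 0 0" --pt "0 0 0 0"

```text
time: 9.88
tool_pos: [0.4881, -0.0804, 0.0026]
ee_rot: [-3.141, 0.0, 0.174]
wrist_force: [0.4, 0.5, -1.1]
width: 0.0158
finger_force: 29.8
```

Request:
arm_command --pt "0 0 0.02 0" --pt "0 0 0.06 0" --pt "0 0 0.12 0" --pt "0 0 0.18 0" --pt "0 0 0.24 0" --pt "0 0 0.3 0" --pt "0 0 0.32 0" --pt "0 0 0.32 0"

```text
time: 10.55
tool_pos: [0.4903, -0.0812, 0.1667]
ee_rot: [3.138, -0.007, 0.174]
wrist_force: [0.4, -0.2, -1.1]
width: 0.0157
finger_force: 29.8
```

Request:
arm_command --pt "0.004 0.04 0 0" --pt "0.01 0.11 0 0.01" --pt "0.016 0.18 0 0.025" --pt "0.023 0.26 0 0.025" --pt "0.03 0.34 0 0.025" --pt "0.037 0.42 0 0.025" --pt "0.044 0.5 0 0.025" --pt "0.05 0.57 0 0.025"

```text
time: 11.22
tool_pos: [0.5116, 0.2066, 0.1596]
ee_rot: [-3.142, 0.005, 0.228]
wrist_force: [1.5, 0.6, -1.3]
width: 0.0161
finger_force: 29.8
```

Request:
arm_command --pt "0.008 0.08 0 0" --pt "0.016 0.16 0 0" --pt "0.022 0.24 0 0" --pt "0.027 0.31 0 0" --pt "0.031 0.361 0 0" --pt "0.031 0.361 0 0" --pt "0.031 0.361 0 0"

```text
time: 11.8
tool_pos: [0.5272, 0.3854, 0.1589]
ee_rot: [3.139, 0.006, 0.229]
wrist_force: [0.0, -0.8, -0.4]
width: 0.0156
finger_force: 29.8
```

```bash
python3 - <<'E'
from h import *
T=wristT(); im=robot.snapshot("wrist")[:,:,::-1].copy(); np.save("T4.npy",T)
R=Ro.from_euler("z",13,degrees=True).as_matrix()
for p in([.125,.07,.02],[.125,-.07,.02],[-.125,.07,.02],[-.125,-.07,.02]):
    c=proj("wrist",R@np.array(p)+[.547,.389,0],T); print(c); cv2.drawMarker(im,tuple(int(i) for i in c.round()),(0,255,0),0,12,1)
cv2.imwrite("pics/w4.png",im); o=robot.get_obs(); print(o["tool_pos"],o["ee_rot"],o["width"],o["wrist_force"])
E
```

```text
[244.2772  78.7112]
[391.545   79.2155]
[257.0453 315.8491]
[377.6513 315.9791]
[0.5277 0.3843 0.1597] [3.1392 0.0046 0.2273] 0.016077393647684565 [-0.0467 -0.0452 -1.0544]
```

View pics/w4.png

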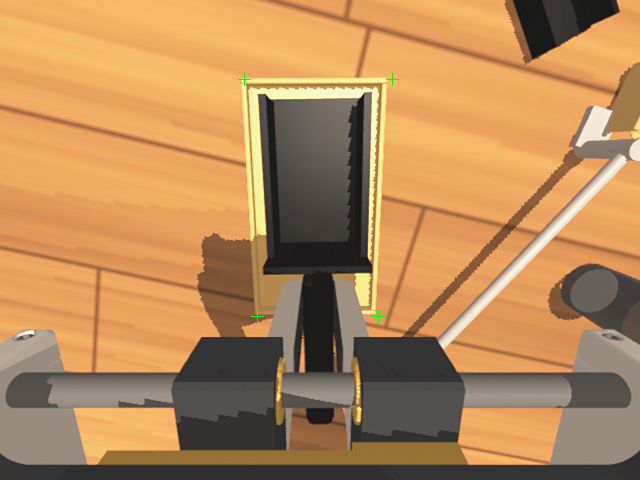

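The scoop is held straight over the tray and the tray corners match the markers. Lowering.

Request:
arm_command --pt "0 0 -0.07 0" --pt "0 0 -0.14 0" --pt "0 0 -0.21 0" --pt "0 0 -0.26 0" --pt "0 0 -0.29 0" --pt "0 0 -0.3 0" --pt "0 0 -0.304 0" --pt "0 0 -0.304 0"

```text
time: 12.52
tool_pos: [0.5293, 0.3841, 0.0113]
ee_rot: [-3.142, -0.001, 0.225]
wrist_force: [0.1, -0.2, -0.8]
width: 0.0159
finger_force: 29.8
```

Request:
arm_command --pt "0 0 0 0" --pt "0 0 0 0" --pt "0 0 0 0" --pt "0 0 0 0" --pt "0 0 0 0" --pt "0 0 0 0" --pt "0 0 0 0" --pt "0 0 0 0" --claw 0

```text
time: 13.18
tool_pos: [0.5287, 0.385, 0.0107]
ee_rot: [3.141, 0.0, 0.227]
wrist_force: [0.1, 0.1, -1.0]
width: 0.0659
finger_force: 0.0
```

Request:
arm_command --pt "0 0 0.06 0" --pt "0 0 0.12 0" --pt "0 0 0.2 0" --pt "0 0 0.26 0" --pt "0 0 0.3 0" --pt "0 0 0.3 0"

```text
time: 13.68
tool_pos: [0.5314, 0.3866, 0.1679]
ee_rot: [-3.138, -0.012, 0.227]
wrist_force: [-0.1, -0.0, 1.3]
width: 0.0938
finger_force: 0.0
```

```bash
python3 - <<'E'
from h import *
a=robot.snapshot("wrist")[:,:,::-1];b=robot.snapshot("scene")[:,:,::-1]
cv2.imwrite("pics/w5.png",np.hstack([cv2.resize(a,(400,300)),cv2.resize(b[180:360,330:570],(400,300))]))
E
```

```text
(no output)
```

View pics/w5.png

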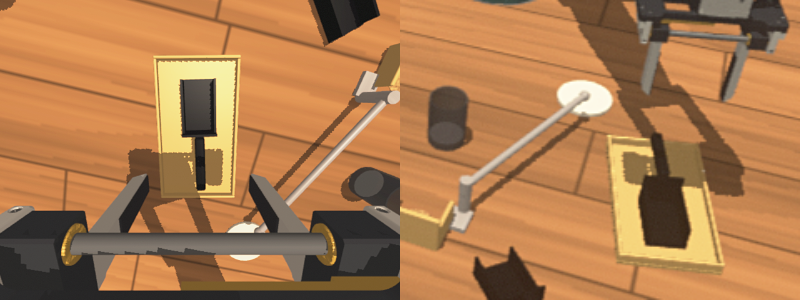

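The scoop lies flat and free in the tray. Moving to the stray with the tool yaw turned to match the rack.

Request:
arm_command --pt "0 -0.08 0 -0.05" --pt "-0.002 -0.16 0 -0.1" --pt "-0.002 -0.24 0 -0.129" --pt "-0.003 -0.32 0 -0.129" --pt "-0.004 -0.4 0 -0.129" --pt "-0.004 -0.48 0 -0.129" --pt "-0.005 -0.56 0 -0.129" --pt "-0.005 -0.64 0 -0.129"

```text
time: 14.45
tool_pos: [0.524, 0.0632, 0.1571]
ee_rot: [3.141, 0.006, -0.043]
wrist_force: [1.3, 0.2, 0.2]
width: 0.0938
finger_force: 0.0
```

Request:
arm_command --pt "0 -0.026 0 0" --pt "0 -0.026 0 0" --pt "0 -0.026 0 0" --pt "0 -0.026 0 0"

```text
time: 14.78
tool_pos: [0.5256, 0.0533, 0.1592]
ee_rot: [-3.141, 0.003, -0.042]
wrist_force: [0.6, -0.0, 0.0]
width: 0.094
finger_force: 0.0
```

```bash
python3 - <<'E'
from h import *
T=wristT(); im=robot.snapshot("wrist")[:,:,::-1].copy(); np.save("T6.npy",T); o=robot.get_obs();print(o["tool_pos"],o["ee_rot"])
R=Ro.from_euler("z",-2.5,degrees=True).as_matrix()
def mk(p,col=(0,255,0)):
    c=proj("wrist",p,T); cv2.drawMarker(im,tuple(int(i) for i in c.round()),col,0,10,1)
for a in np.linspace(0,2*np.pi,13)[:-1]: mk([.526+.031*np.cos(a),.052+.031*np.sin(a),.085],(0,0,255))
O=np.array([.664,-.009,0])
for p in([.047,.08,.001],[.021,.04,.04],[.021,.12,.04],[0,.135,.066],[.08,.08,.06],[.021,-.04,.04]): mk(O+R@np.array(p))
for a in np.linspace(0,2*np.pi,13)[:-1]: mk(O+R@np.array([.047+.025*np.cos(a),.08+.025*np.sin(a),.001]),(255,0,0))
cv2.imwrite("pics/w6.png",im)
E
```

```text
[0.5258 0.0536 0.1597] [-3.1409  0.0018 -0.0414]
```

View pics/w6.png

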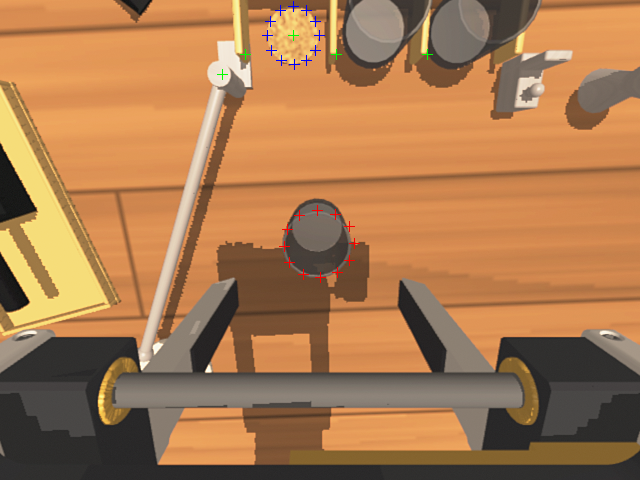

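The red ring fits the rim centred near (318,243), and the rack, disc and hub marks all coincide. The rack origin is (0.664,-0.009) in robot coordinates. Descending and gripping the stray.

Request:
arm_command --pt "0 0 -0.07 0" --pt "0 0 -0.14 0" --pt "0 0 -0.21 0" --pt "0 0 -0.28 0" --pt "0 0 -0.32 0" --pt "0 0 -0.345 0" --pt "0 0 -0.345 0"

```text
time: 15.42
tool_pos: [0.5226, 0.0539, -0.0161]
ee_rot: [-3.142, 0.008, -0.041]
wrist_force: [-0.4, -0.2, -1.4]
width: 0.094
finger_force: 0.0
```

Request:
arm_command --pt "0 0 0 0" --pt "0 0 0 0" --pt "0 0 0 0" --pt "0 0 0 0" --pt "0 0 0 0" --pt "0 0 0 0" --pt "0 0 0 0" --pt "0 0 0 0" --claw 0.5

```text
time: 16.08
tool_pos: [0.5275, 0.0527, -0.0104]
ee_rot: [-3.14, -0.003, -0.044]
wrist_force: [-0.4, 3.3, 5.1]
width: 0.0608
finger_force: 29.7
```

Request:
arm_command --pt "0 0 0.012 0" --pt "0.03 0.006 0.014 0" --pt "0.07 0.014 0.014 0" --pt "0.11 0.022 0.014 0" --pt "0.15 0.03 0.014 0" --pt "0.18 0.036 0.014 0" --pt "0.2 0.04 0.014 0" --pt "0.2 0.04 0.014 0"

```text
time: 16.75
tool_pos: [0.6268, 0.0713, -0.0062]
ee_rot: [3.14, 0.002, -0.044]
wrist_force: [-0.5, -0.3, -2.7]
width: 0.0613
finger_force: 29.7
```

Request:
arm_command --pt "0 0 0 0" --pt "0 0 0 0" --pt "0 0 -0.004 0" --pt "0 0 -0.008 0" --pt "0 0 -0.011 0" --pt "0 0 -0.014 0" --pt "0 0 -0.014 0"

```text
time: 17.33
tool_pos: [0.6256, 0.0718, -0.0104]
ee_rot: [3.141, 0.001, -0.043]
wrist_force: [-4.5, -0.4, 4.1]
width: 0.0608
finger_force: 29.7
```

Request:
arm_command --pt "0 0 0 0" --pt "0 0 0 0" --pt "0 0 0 0" --pt "0 0 0 0" --claw 0.22

```text
time: 17.67
tool_pos: [0.6264, 0.0719, -0.0119]
ee_rot: [3.142, -0.0, -0.044]
wrist_force: [-0.0, 0.2, 0.2]
width: 0.0732
finger_force: 0.0
```

Request:
arm_command --pt "-0.01 0.0005 0 0" --pt "-0.04 0.002 0 0" --pt "-0.08 0.0035 0 0" --pt "-0.12 0.005 0 0" --pt "-0.15 0.0065 0 0" --pt "-0.15 0.0065 0 0"

```text
time: 18.17
tool_pos: [0.548, 0.0755, -0.0123]
ee_rot: [3.141, 0.003, -0.043]
wrist_force: [0.1, -0.1, -0.3]
width: 0.0733
finger_force: 0.0
```

Request:
arm_command --pt "0 0 0 0" --pt "0 0 0 0" --pt "0 0 0 0" --pt "0 0 0 0" --pt "0 0 0 0" --pt "0 0 0 0" --pt "0 0 0 0" --pt "0 0 0 0" --claw 0.68

```text
time: 18.83
tool_pos: [0.5513, 0.0752, -0.0119]
ee_rot: [3.141, 0.0, -0.044]
wrist_force: [0.3, 0.8, 0.2]
width: 0.03
finger_force: 0.0
```

```bash
python3 - <<'E'
from h import *
o=robot.get_obs(); print(o["tool_pos"],o["ee_rot"],o["width"])
R=Ro.from_euler("z",-2.5,degrees=True).as_matrix(); print("rack",R.T@(o["tool_pos"]-[.664,-.009,0]))
E
```

```text
[ 0.5513  0.0752 -0.0119] [ 3.1415  0.0001 -0.0435] 0.030035062050905916
rack [-0.1162  0.0792 -0.0119]
```

Request:
arm_command --pt "0.03 -0.0013 0 0" --pt "0.06 -0.0026 0 0" --pt "0.08 -0.0035 0 0" --pt "0.1 -0.0044 0 0" --pt "0.12 -0.0052 0 0" --pt "0.14 -0.0061 0 0" --pt "0.16 -0.007 0 0" --pt "0.18 -0.0078 0 0"

```text
time: 19.5
tool_pos: [0.6407, 0.0714, -0.0117]
ee_rot: [3.141, 0.002, -0.043]
wrist_force: [-2.1, -0.5, 3.1]
width: 0.03
finger_force: 1.6
```

Request:
arm_command --pt "0.014 -0.0006 0 0" --pt "0.026 -0.0011 0 0" --pt "0.038 -0.0017 0 0" --pt "0.048 -0.0021 0 0" --pt "0.056 -0.0024 0 0" --pt "0.062 -0.0027 0 0" --pt "0.066 -0.0029 0 0" --pt "0.066 -0.0029 0 0"

```text
time: 20.17
tool_pos: [0.6747, 0.0698, -0.0119]
ee_rot: [3.142, -0.001, -0.044]
wrist_force: [-1.7, -0.3, 1.3]
width: 0.0304
finger_force: 0.9
```

Request:
arm_command --pt "0.002 0 0 0" --pt "0.004 0 0 0" --pt "0.006 0 0 0" --pt "0.008 0 0 0" --pt "0.01 -0.0005 0 0" --pt "0.01 -0.0005 0 0"

```text
time: 20.67
tool_pos: [0.6794, 0.0697, -0.0118]
ee_rot: [-3.141, -0.0, -0.043]
wrist_force: [-1.9, -0.4, 0.8]
width: 0.03
finger_force: 1.1
```

Request:
arm_command --pt "0.002 0 0 0" --pt "0.004 0 0 0" --pt "0.006 0 0 0" --pt "0.006 0 0 0"

```text
time: 21.0
tool_pos: [0.6805, 0.0696, -0.0118]
ee_rot: [3.141, 0.004, -0.043]
wrist_force: [-7.6, -0.0, 3.5]
width: 0.0301
finger_force: 3.6
```

The force rose to 7.6 N at rack x 0.013, exactly the predicted home position. Backing off and planning the bar sweep.

Request:
arm_command --pt "-0.04 0.002 0 0" --pt "-0.1 0.0045 0 0" --pt "-0.16 0.007 0 0" --pt "-0.2 0.009 0 0" --pt "-0.2 0.009 0.08 0" --pt "-0.2 0.009 0.16 0" --pt "-0.2 0.009 0.24 0" --pt "-0.2 0.009 0.3 0" --claw 0.68

```text
time: 21.67
tool_pos: [0.5838, 0.0741, 0.1421]
ee_rot: [-3.141, -0.006, -0.044]
wrist_force: [0.9, 0.8, 0.7]
width: 0.0301
finger_force: 0.0
```

Request:
arm_command --pt "0 0 0 0" --pt "0 0 0 0" --pt "0 0 0 0" --pt "0 0 0 0" --pt "0 0 0 0" --pt "0 0 0 0" --claw 1

```text
time: 22.17
tool_pos: [0.5814, 0.074, 0.1362]
ee_rot: [3.141, 0.003, -0.044]
wrist_force: [-0.5, -0.1, 0.0]
width: 0.0003
finger_force: 0.0
```

```bash
python3 - <<'E'
from h import *
t=robot.snapshot("top")[:,:,::-1]; cv2.imwrite("pics/top7.png",t)
o=robot.get_obs(); p=o["tool_pos"]; print(p,o["width"])
R=Ro.from_euler("z",-2.5,degrees=True).as_matrix(); O=np.array([.664,-.009,0])
def pos(q,r=.22,extra=0):
    n=np.array([-np.cos(q),np.sin(q),0]); d=np.array([-np.sin(q),-np.cos(q),0])
    return O+R@(np.array([0,.135,0])+r*d+(.006+8e-3*abs(n[0])+12.5e-3*abs(n[1])+extra)*n)
s=pos(1.95,extra=.035); print("start",s,(s-p)/.5)
qs=[1.9,1.8,1.7,1.6,1.5,1.4,1.3,1.2,1.1,1.0,.9,.8,.7,.6,.5,.4,.3,.24,.18,.13,.09,.06,.03,0,-.02]
for i in range(0,len(qs),8):
    b=s if i==0 else pos(qs[i-1]); print([[round((pos(q)-b)[k]/.5,3) for k in(0,1)] for q in qs[i:i+8]])
# stray check: compare glass rim in top view with neighbours
for y in(.08,0,-.08):
    c=proj("top",O-[.004,-.002,0]+R@np.array([.048,y,.085])); print(c)
E
```

```text
[0.5816 0.0741 0.1366] -9.500368020960834e-05
start [0.4921 0.2668 0.    ] [-0.179   0.3855 -0.2731]
[[np.float64(-0.039), np.float64(-0.084)], [np.float64(-0.057), np.float64(-0.125)], [np.float64(-0.071), np.float64(-0.168)], [np.float64(-0.08), np.float64(-0.213)], [np.float64(-0.085), np.float64(-0.256)], [np.float64(-0.086), np.float64(-0.299)], [np.float64(-0.082), np.float64(-0.342)], [np.float64(-0.074), np.float64(-0.384)]]
[[np.float64(0.012), np.float64(-0.042)], [np.float64(0.029), np.float64(-0.083)], [np.float64(0.049), np.float64(-0.122)], [np.float64(0.074), np.float64(-0.159)], [np.float64(0.102), np.float64(-0.194)], [np.float64(0.134), np.float64(-0.226)], [np.float64(0.17), np.float64(-0.254)], [np.float64(0.208), np.float64(-0.279)]]
[[np.float64(0.041), np.float64(-0.021)], [np.float64(0.067), np.float64(-0.031)], [np.float64(0.093), np.float64(-0.04)], [np.float64(0.115), np.float64(-0.046)], [np.float64(0.133), np.float64(-0.05)], [np.float64(0.147), np.float64(-0.053)], [np.float64(0.161), np.float64(-0.055)], [np.float64(0.175), np.float64(-0.057)]]
[[np.float64(0.008), np.float64(-0.001)]]
[271.6958 155.0752]
[312.0931 156.1   ]
[352.6016 157.1275]
```

Request:
arm_command --pt "-0.036 0.076 0 0" --pt "-0.07 0.15 0 0" --pt "-0.105 0.225 0 0" --pt "-0.14 0.3 0 0" --pt "-0.179 0.385 0 0" --pt "-0.179 0.385 0 0" --pt "-0.179 0.385 -0.07 0" --pt "-0.179 0.385 -0.14 0"

```text
time: 22.88
tool_pos: [0.4946, 0.2684, 0.0702]
ee_rot: [-3.139, -0.007, -0.041]
wrist_force: [0.1, 0.7, 0.5]
width: 0.0005
finger_force: 0.0
```

Request:
arm_command --pt "0 0 -0.06 0" --pt "0 0 -0.1 0" --pt "0 0 -0.122 0" --pt "0 0 -0.122 0" --pt "0 0 -0.122 0"

```text
time: 23.3
tool_pos: [0.493, 0.2663, 0.0073]
ee_rot: [3.141, 0.0, -0.044]
wrist_force: [0.0, 0.4, 0.7]
width: 0.0
finger_force: 0.0
```

Request:
arm_command --pt "-0.02 -0.042 0 0" --pt "-0.039 -0.084 0 0" --pt "-0.057 -0.125 0 0" --pt "-0.071 -0.168 0 0" --pt "-0.08 -0.213 0 0" --pt "-0.085 -0.256 0 0" --pt "-0.086 -0.299 0 0" --pt "-0.082 -0.342 0 0"

```text
time: 23.97
tool_pos: [0.4539, 0.095, 0.0103]
ee_rot: [-3.14, -0.006, -0.043]
wrist_force: [0.9, 0.9, 0.2]
width: 0.0001
finger_force: 0.4
```

Request:
arm_command --pt "0.008 -0.042 0 0" --pt "0.02 -0.084 0 0" --pt "0.037 -0.125 0 0" --pt "0.057 -0.164 0 0" --pt "0.082 -0.201 0 0" --pt "0.11 -0.236 0 0" --pt "0.142 -0.268 0 0" --pt "0.178 -0.296 0 0"

```text
time: 24.63
tool_pos: [0.5431, -0.0539, 0.0102]
ee_rot: [3.141, -0.005, -0.044]
wrist_force: [1.0, 1.7, -0.8]
width: 0.0003
finger_force: 0.3
```

Request:
arm_command --pt "0.038 -0.025 0 0" --pt "0.079 -0.046 0 0" --pt "0.105 -0.056 0 0" --pt "0.131 -0.065 0 0" --pt "0.145 -0.069 0 0"

```text
time: 25.05
tool_pos: [0.6163, -0.0882, 0.0099]
ee_rot: [3.141, -0.005, -0.044]
wrist_force: [-0.5, 0.1, 0.7]
width: 0.0003
finger_force: 0.3
```

Request:
arm_command --pt "0.012 -0.002 0 0" --pt "0.024 -0.004 0 0" --pt "0.034 -0.006 0 0" --pt "0.044 -0.007 0 0" --pt "0.052 -0.008 0 0" --pt "0.06 -0.009 0 0" --pt "0.064 -0.01 0 0"

```text
time: 25.63
tool_pos: [0.6456, -0.0916, 0.0071]
ee_rot: [-3.141, 0.0, -0.043]
wrist_force: [-3.7, 2.1, 2.8]
width: 0.0008
finger_force: 2.1
```

Request:
arm_command --pt "0.003 0 0 0" --pt "0.006 0 0 0" --pt "0.009 0 0 0" --pt "0.009 0 0 0"

```text
time: 25.97
tool_pos: [0.6454, -0.0916, 0.007]
ee_rot: [-3.141, 0.01, -0.043]
wrist_force: [-11.7, 0.5, 6.7]
width: 0.0005
finger_force: 5.6
```

Request:
arm_command --pt "0.004 0 0 0" --pt "0.008 0 0 0" --pt "0.008 0 0 0"

```text
time: 26.22
tool_pos: [0.6453, -0.0916, 0.0069]
ee_rot: [-3.141, 0.019, -0.044]
wrist_force: [-21.0, 1.4, 11.6]
width: 0.0009
finger_force: 10.3
```

Request:
arm_command --pt "-0.03 0 0 0" --pt "-0.08 0 0 0" --pt "-0.16 0 0 0" --pt "-0.2 0 0 0" --pt "-0.2 0 0.08 0" --pt "-0.2 0 0.16 0" --pt "-0.24 -0.06 0.2 0" --pt "-0.24 -0.14 0.2 0"

```text
time: 26.88
tool_pos: [0.5361, -0.1614, 0.1147]
ee_rot: [3.138, -0.012, -0.038]
wrist_force: [1.4, -0.4, 0.7]
width: 0.0004
finger_force: 0.0
```

Request:
arm_command --pt "-0.08 -0.06 0 0" --pt "-0.16 -0.12 0 0" --pt "-0.24 -0.18 0 0" --pt "-0.3 -0.24 0 0" --pt "-0.3 -0.3 0 0" --pt "-0.3 -0.36 0 0" --pt "-0.3 -0.36 0 0"

```text
time: 27.47
tool_pos: [0.382, -0.3481, 0.1073]
ee_rot: [3.137, -0.001, -0.05]
wrist_force: [0.3, -0.1, 0.5]
width: 0.0004
finger_force: 0.0
```

```bash
python3 - <<'E'
from h import *
t=robot.snapshot("top")[:,:,::-1].copy(); s=robot.snapshot("scene")[:,:,::-1]
cv2.imwrite("pics/top8.png",t)
R=Ro.from_euler("z",-2.5,degrees=True).as_matrix(); O=np.array([.660,-.007,0])
# bright steel pixels across the expected closed bar line, at several stations
g=cv2.cvtColor(t,cv2.COLOR_BGR2HSV)
for y in(.1,.05,0,-.05,-.1,-.13,-.142):
    c=proj("top",O+R@np.array([0,y,.055])).round().astype(int); col=g[c[1]-14:c[1]+15,c[0]]
    m=np.where((col[:,1]<50)&(col[:,2]>110))[0]; print(y,c,"steel rows",m-14)
# compare three glasses: match template of home glass around the stray's bay
G=cv2.cvtColor(t,cv2.COLOR_BGR2GRAY)
for y in(.08,0,-.08):
    c=proj("top",O+R@np.array([.048,y,.085])).round().astype(int); tp=G[c[1]-22:c[1]+23,c[0]-20:c[0]+21]
    if y==.08: A=G[c[1]-28:c[1]+29,c[0]-26:c[0]+27]
    else: r=cv2.minMaxLoc(cv2.matchTemplate(A,tp,cv2.TM_CCOEFF_NORMED)); print(y,"score",round(r[1],2),"shift",np.array(r[3])-6)
E
```

```text
0.1 [263 182] steel rows [-3 -2 -1  0]
0.05 [287 183] steel rows [-3 -2 -1  0]
0 [312 184] steel rows [-5 -4 -3 -2 -1  0]
-0.05 [337 184] steel rows [-4 -3 -2 -1  0]
-0.1 [361 185] steel rows [-3 -2 -1  0]
-0.13 [376 185] steel rows [-9 -8 -7 -4 -3 -2 -1  0  1  4  5  6  7  8  9 10 11 12]
-0.142 [382 185] steel rows [-11 -10  -9  -8  -7  -4  -3  -2  -1   0   1   2   3   4   5   6   7   8
   9  10  11  12]
0 score 0.87 shift [2 0]
-0.08 score 0.82 shift [3 0]
```

The bar lies on the closed line along its whole length, the stray lines up with its neighbours, and the robot is clear. Handing in.

```bash
python3 -c "
from bench import robot
print(robot.close_job())"
```

```text
the job is handed in; nothing more can be done
None
```

The job is handed in, though the hand-in gave no verdict: the scoop is flat in the tray, the stray tumbler is home in the left bay, and the bar is closed in its catch as far as contact forces and the top camera show.

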